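# Turn the reversible nest plate over against the fence and lock it down

## Task

The bottling bed is being changed over from dropper bottles to sample atomisers: push the nest plate up the two bent fence rods until it leans there on its edge, then take it by its top edge, tip it back over and lower it gently, without letting it slap down, so that it lies flat and square on the bed with the dark nine-seat face up and its edge at the foot of the rods. Then swing the clamp from its red notch right round to its green one, so that it holds the plate down. Leave the bottles and everything else on the bench undisturbed.

Things in the scene. Friction and masses are not known exactly. Their poses are not given: they have to be found in the camera images.
- bed: Fixed aluminium turning bed. Origin on the bench under it; its y axis points to the fence, x across the bed to the clamp, z up. Flat top 20 mm above the bench, x -63 to 63, y -105 to +130 mm. Its front end has a finger cut-out 60 mm wide (x -30 to 30), open down to the bench, from y = -105 to -60. The bench is clear for 75 mm in front of that end. The clamp stands on a lug at x 57 to 107.
- fence: Fence on the bed (same origin and axes): two 8 mm steel rods at x = -42 and +42 mm. Their upper side leaves the bed's top at y = 45 and sweeps up towards +y ever steeper: 12 mm at 30 degrees from level, 15 at 42, 18 at 50, 21 at 58 and 29 mm at 64 degrees to the tops; then they bend back down to the bed. Between them only a cross bar at the back (y = 124, z = 50 mm).
- fence_foot (a point): Point on the bed's top on its middle line, level with the foot of the rods (bed y = 45 mm, z = 20 mm).
- fence_top (a point): Middle between the tops of the rods' sloping side (bed y = 102, z = 94 mm; the bend rises 6 mm more). A plate pushed along the bed rides up the rods by its leading edge; with its lower edge at their foot it leans at about 52 degrees from level, rests there by itself and stands about 30 mm beyond this point. The push takes up to 8 N at first, then about 2 N, and rises steeply when the lower edge is at the foot.
- home (a point): Where the centre of the plate belongs: 62.5 mm in front of the foot of the rods, 8 mm above the bed's top (bed x = 0, y = -17.5, z = 28 mm); axes like the bed. A plate lying home spans the inner 20 mm of the finger cut-out, so fingertips can stay under its edge as it is lowered.
- nest_plate: Loose wooden nest plate, 110 mm wide (its x), 125 mm long (its y), 16 mm thick (z), about 0.3 kg; origin at its centre. Its +z face, up at the start, is pale with four 40 mm round seats; its -z face, to be up at the end, is dark with nine 19 mm seats (all shallow, no grip for fingers). It starts flat on the bed, 0 to 20 mm short of the rods, a little askew, its front edge over the cut-out.
- clamp (a joint): Swing clamp on an upright pivot. 0 = open (red notch): arm along the bed's -y, clear of the plate. 1.5 = locked (green notch): arm along -x over the plate, underside 19 mm above the bed's top, 3 mm over a flat plate. Turns clockwise seen from above to lock. A spring throws it to the nearer notch (tipping point 0.75) and keeps it there; about 3 N at the knob.
- clamp_knob (a point): Middle of the black round knob (24 mm across, 29 mm high, top at 94 mm above the bench) that stands on the clamp's arm, 45 mm from the pivot, 80 mm above the bench: take it from above or push it.
- clamp_pivot (a point): Point on the axis of the clamp's pivot (bed x = 76, y = -30 mm), 43 mm above the bench.
- dropper_a: Bystander: upright amber dropper bottle with a black cap, 39 mm across, 102 mm high, left of the bed; origin under its middle.
- dropper_b: Bystander: a second dropper bottle like it, left of the bed.
- label_roll: Bystander: white label roll lying flat, 64 mm across, 26 mm high, just behind the fence.
- beaker: Bystander: small clear beaker, 47 mm across, 55 mm high.
- atomiser_1: Bystander: sample atomiser with a black cap, 18 mm across, 80 mm high, standing in the wooden tray on the right.
- atomiser_2: Bystander: sample atomiser with a silver cap, the same size, in the tray.
- atomiser_3: Bystander: sample atomiser with a gold cap, the same size, in the tray.
- spray: Bystander: clear trigger spray bottle, 194 mm high, at the back on the left.

How it is judged:
By the outcome, as a careful person would: the job done as asked, in the order asked, and still so for the second after the job is handed in, with the robot touching nothing.
It also fails if it takes over 59 s, if anything falls off the work surface, if the arm or the gripper's body presses on something with over 40 N, if the wrist force passes 120 N, or if a joint passes its speed limit or range.

## Robot

A 6-joint arm with a two-finger parallel gripper is mounted at the origin on the work surface; the furniture and walls round the work are solid. World frame = base frame: x ahead of the robot, y to its left, z up, the work surface at z = 0. Lengths are in m, angles in rad, forces in N, time in s.
With the tool pointing down it reaches from about 0.25 to 0.725 m from the base axis. Payload 4 kg.
Tool frame: the origin (TCP) lies between the finger pads; the fingertips stand 8 mm ahead of it and the grasp point (between the pads) lies 11 mm behind it; z points along the fingers, y is the line along which they close (so a half turn about z gives the same grasp; the last joint's range is limited). The gripper opens to 85 mm and grips with 20 to 120 N. Pads are 22 mm wide; open, the fingers measure 114 mm over their backs; the gripper's body (76 mm by 85 mm) begins 54 mm behind the grasp point. The pads swing forward as they close: fully open they stand 13 mm farther back than shut.
Start: joints at [-1.33, 0.241, 0.005, 1.335, 0, 1.571], TCP at [0.119, -0.486, 0.215] pointing down, gripper open.
Joint ranges: [-2.72, 2.72], [-1.05, 1.87], [-1.09, 1.28], [-1.99, 2.15], [-1.42, 1.44], [-3.14, 3.14]. Speed limits (rad/s): [2.79, 2.79, 3.14, 3.14, 3.14, 3.14].

## Interface

Orientations are given as a unit quaternion [x, y, z, w].
In Python, from workcell import status, viewer, bot gives the robot as it stands.
- The arm moves only by the tool servo_tool, never from a script. Its argument "commands" is a list of rows, each a list of 5 numbers: the finger opening in mm, from 0 to 85.4, then the shift along the tool's x, y, z in mm, then the turn about the tool's z in rad. A call has 1 to 20 rows; each row shifts and turns the commanded pose from where the row before left it, along the tool's axes as they then stand; what a row does not reach is not made up. A row lasts 1/8 s, in which the tool goes at most 62.5 mm and 10.7 degrees, less where a joint would pass 70% of its speed; a pose out of reach is approached as far as the arm can. A call is refused whole if a number of a shift passes 62.5 or a number of a turn 0.188, either way. A call with a gripper value outside its range is refused whole. The fingers move at their own pace and stop on an object; the grip force is fixed at half the most. Time passes only in rows, so rows that do not move let the fingers close. It gives the time, the measured TCP pose, the force, the opening and the grip force at its end, in the units of the state.
- status.get_obs(): the state, without advancing time (a new reading comes with each control period).
- viewer.camera(name): name is "scene" or "side" or "wrist"; returns (picture, depth): 400x640x3 uint8, red, green, blue; 400x640 float32, m along the optical axis (not along the pixel's ray), 0 where there is no reading.
- viewer.get_calibration(name): a dict with "camera_matrix" (3x3 intrinsics, pixels), "distortion" ([k1, k2, p1, p2, k3] as OpenCV has them; the pictures are not rectified), "R" (3x3) and "t" (3): a world point X has camera coordinates R X + t; the wrist camera has in their place "T_tool_cam" (4x4, takes a point from camera to tool coordinates, whose origin is the TCP and whose axes are the flange's). Camera axes: x right, y down, z forward; pixel columns grow to the right and rows downward; lengths in m; the calibration is good to about 2 mm. A picture is of the moment at which its call begins: read the wrist's pose just before it. get_calibration takes no time and is no camera call.
- bot.job_done(): hands the job in; it is judged then, once.
Trained networks look in the newest picture that a camera, given by its name, has taken for a name from the list of things; names that differ only in an ending like _2 or _b are one class to them, and where a whole thing is asked for, a point or a joint stands for the part that bears it (a point fixed in the world has none). Each returns a list of dicts, best first, with "p" (0 to 1); they miss things now and then, are a little off and sometimes report something else, mostly with a low value. They report only what shows in the picture. A call takes as long as a camera call.
- viewer.masks_of(camera, label): "mask" (400x640 bool, what is visible of it) and "pixel" ([row, column] in pixels, amid what is visible of it).
- viewer.spot_point(camera, label): "pixel" ([row, column] in pixels: a listed point, or the origin of a listed thing).
The state is a dict: "clock": time; "joint_pos": joint angles; "joint_vel": joint speeds; "tau": joint torques, N m; "eef_pos": TCP position; "tool_rot": TCP orientation; "ft_force": force on the tool from outside, world axes, zero at the start; "ft_torque": the same for the moment, N m; "grip_width": finger opening in m; "grasp_force": force on a finger pad.
Only numpy, scipy, OpenCV 4.12 (cv2) and the standard library are available. Lean on these libraries where they do the work, as an engineer would, in place of code of your own. Each camera call takes 0.05 s, during which the arm holds its last target. There are 200 camera calls.

## Working session

There is one attempt and no reset: what is moved stays moved. The work goes in short steps, Python scripts to look and compute and a tool call to move; the robot and the scene stay as the last step left them, time stands still between calls to the robot, and variables do not carry over. Pictures are saved under pics/ and viewed, at most 10 in all, crops included, and the job is handed in when it is done.

Besides the shell and the picture viewer there is one more tool, called after ">>>" as name([rows], argument=value, ...), one row to a line, values as JSON. servo_tool: Moves the arm, as the interface text tells. Its arguments: {"type":"object","properties":{"commands":{"type":"array"}},"required":["commands"]}

```bash
mkdir -p pics; cat > h.py <<'E'
import numpy as np,cv2
from scipy.spatial.transform import Rotation as Rn
from workcell import status,viewer,bot
def world(cam,px,depth=None,z=None):
    """pixel [row,col] -> world by depth or by plane z"""
    c=viewer.get_calibration(cam);K=np.array(c["camera_matrix"],float);d=np.array(c["distortion"],float)
    u=cv2.undistortPoints(np.array([[[px[1],px[0]]]],float),K,d)[0,0];r=np.array([u[0],u[1],1.])
    if cam=="wrist":
        o=status.get_obs();T=np.eye(4);T[:3,:3]=Rn.from_quat(o["tool_rot"]).as_matrix();T[:3,3]=o["eef_pos"];T=T@np.array(c["T_tool_cam"]);R=T[:3,:3];C=T[:3,3]
    else:
        R=np.array(c["R"]).T;C=-R@np.array(c["t"])
    if z is not None:
        w=R@r;return C+w*(z-C[2])/w[2]
    return C+R@(r*depth)
def proj(cam,X):
    c=viewer.get_calibration(cam)
    return cv2.projectPoints(np.array(X,float).reshape(-1,1,3),cv2.Rodrigues(np.array(c["R"]))[0],np.array(c["t"],float),np.array(c["camera_matrix"],float),np.array(c["distortion"],float))[0][:,0]
def save(p,n): cv2.imwrite("pics/"+n,p[:,:,::-1])
E
python3 - <<'E'
from h import *
np.set_printoptions(precision=4,suppress=True)
print(status.get_obs())
for c in("scene","side"):
    p,d=viewer.camera(c);save(p,c+"0.png");np.save(c+"d.npy",d)
    k=viewer.get_calibration(c);print(c,-np.array(k["R"]).T@k["t"],np.array(k["R"])[2],k["camera_matrix"][0][0])
    for l in("fence_foot","fence_top","home","nest_plate","clamp_knob","clamp_pivot","bed"):
        for s in viewer.spot_point(c,l)[:1]:
            r,q=s["pixel"];print(l,s["p"],s["pixel"],d[int(r),int(q)],world(c,(r,q),d[int(r),int(q)]))
E
```

```text
{'clock': 0.0, 'joint_pos': array([-1.33  ,  0.2414,  0.0037,  1.3352,  0.    ,  1.5708]), 'joint_vel': array([-0.0012, -0.0021,  0.0017,  0.0007,  0.0001, -0.0003]), 'tau': array([  0.0013, -37.2318,  25.2407,   0.017 ,  -0.    ,  -0.    ]), 'eef_pos': array([ 0.1191, -0.4849,  0.214 ]), 'tool_rot': array([ 0.9928,  0.1201, -0.0001, -0.001 ]), 'ft_force': array([ 0.0131, -1.2422, -0.0366]), 'ft_torque': array([-0.0223,  0.0181, -0.0054]), 'grasp_force': 0.0, 'grip_width': 0.08521136119681175}
scene [0.0024 0.6612 0.9026] [ 0.3925 -0.5623 -0.7278] 383.49309860542303
fence_foot 0.76 [229.5, 308.8] 1.1439735 [0.4662 0.0933 0.0197]
fence_top 0.7 [222.7, 290.5] 1.1904798 [ 0.5405  0.09   -0.0015]
home 0.65 [219.3, 323.9] 1.1590083 [0.4476 0.0414 0.0291]
nest_plate 0.83 [212.2, 326.7] 1.1722559 [0.4546 0.0164 0.034 ]
clamp_knob 0.58 [183.4, 318.5] 1.1817843 [ 0.5157 -0.0276  0.0879]
clamp_pivot 0.46 [198.5, 307.7] 1.1906332 [0.5277 0.0144 0.0497]
bed 0.82 [225.6, 317.7] 1.1382957 [0.447  0.0742 0.032 ]
side [-0.2483 -0.9993  0.8974] [ 0.4571  0.6945 -0.5556] 478.4751280966289
fence_foot 0.84 [207.7, 326.6] 0.7290281 [ 0.0841 -0.4944  0.4899]
fence_top 0.84 [176.4, 314.0] 0.71831435 [ 0.0789 -0.4701  0.5353]
clamp_knob 0.64 [192.9, 258.5] 1.6604642 [0.3302 0.3063 0.0168]
bed 0.97 [220.6, 332.3] 0.73932236 [ 0.0896 -0.5012  0.4674]
```

View pics/scene0.png

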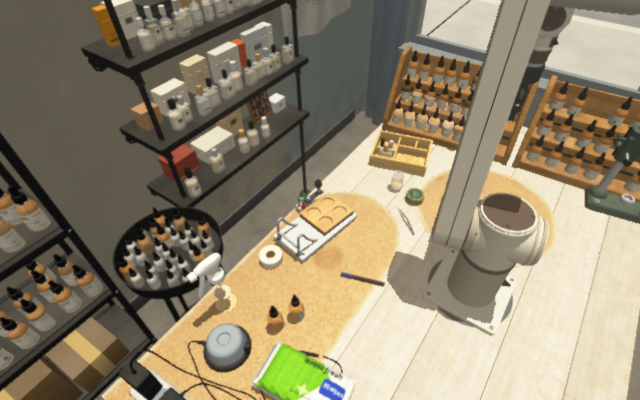

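View pics/side0.png

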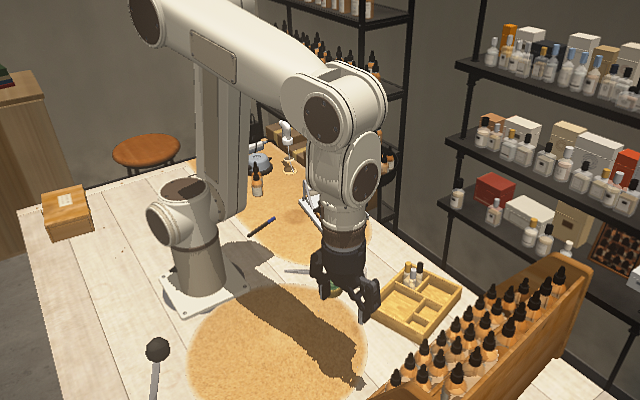

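>>> servo_tool([
  [85, 41, -38, -8, 0],
  [85, 41, -38, -8, 0],
  [85, 41, -38, -8, 0],
  [85, 41, -38, -8, 0],
  [85, 41, -38, -8, 0],
  [85, 41, -38, -8, 0],
  [85, 41, -38, -8, 0],
  [85, 41, -38, -8, 0],
  [85, 41, -38, -8, 0],
  [85, 41, -38, -8, 0],
  [85, 0, 0, 0, -0.165],
  [85, 0, 0, 0, -0.165],
  [85, 0, 0, 0, -0.165],
  [85, 0, 0, 0, -0.165],
  [85, 0, 0, 0, -0.165],
  [85, 0, 0, 0, -0.165],
  [85, 0, 0, 0, 0],
  [85, 0, 0, 0, 0],
])

```text
clock: 3.05
eef_pos: [0.4268, -0.0188, 0.295]
tool_rot: [0.817, 0.576, 0.0, 0.0]
ft_force: [0.1, -0.3, 0.6]
grip_width: 0.085
grasp_force: 0.0
```

```bash
python3 - <<'E'
from h import *
np.set_printoptions(precision=4,suppress=True)
o=status.get_obs();print(o["clock"],o["eef_pos"],Rn.from_quat(o["tool_rot"]).as_matrix(),o["joint_pos"],o["ft_force"])
print(viewer.get_calibration("wrist"))
for c in("wrist","side","scene"):
    p,d=viewer.camera(c);save(p,c+"1.png");np.save(c+"1d.npy",d)
    for l in("fence_foot","fence_top","home","nest_plate","clamp_knob","clamp_pivot","bed","dropper_a","beaker","label_roll","spray","atomiser_1"):
        for s in viewer.spot_point(c,l)[:2]:
            r,q=s["pixel"];D=d[min(399,max(0,int(r))),min(639,max(0,int(q)))];print(c,l,s["p"],s["pixel"],world(c,(r,q),D))
E
```

```text
3.05 [ 0.4268 -0.0188  0.295 ] [[ 0.3357  0.942   0.0001]
 [ 0.942  -0.3357 -0.    ]
 [ 0.      0.0001 -1.    ]] [-0.0439  0.0731  0.0107  1.5083 -0.      1.8692] [ 0.0717 -0.2579  0.6297]
{'camera_matrix': array([[296.2793,   0.    , 312.3807],
       [  0.    , 296.2793, 193.6462],
       [  0.    ,   0.    ,   1.    ]]), 'distortion': array([-0.0279,  0.    ,  0.    ,  0.    ,  0.    ]), 'T_tool_cam': array([[ 0.0002, -0.9537, -0.3008,  0.0785],
       [ 1.    ,  0.0001,  0.0004, -0.0007],
       [-0.0004, -0.3008,  0.9537, -0.1586],
       [ 0.    ,  0.    ,  0.    ,  1.    ]])}
wrist fence_foot 0.71 [65.8, 312.9] [0.4684 0.0977 0.02  ]
wrist fence_top 0.85 [0.7, 301.3] [0.4804 0.1763 0.0205]
wrist fence_top 0.69 [148.3, 385.7] [ 0.5182 -0.027   0.093 ]
wrist nest_plate 0.75 [126.9, 325.0] [0.4573 0.0165 0.035 ]
wrist clamp_knob 0.81 [152.2, 386.8] [ 0.5181 -0.0318  0.0936]
wrist clamp_pivot 0.81 [110.8, 374.6] [0.5257 0.0158 0.0489]
wrist beaker 0.56 [284.5, 311.2] [ 0.3528 -0.2205  0.0282]
wrist label_roll 0.39 [4.8, 300.9] [0.4782 0.1723 0.0198]
wrist atomiser_1 0.73 [326.4, 3
[... 1346 characters left out ...]
8 [214.5, 326.2] [0.4516 0.0234 0.0318]
scene clamp_knob 0.71 [201.2, 309.1] [0.5193 0.0187 0.0463]
scene clamp_knob 0.51 [184.6, 317.0] [ 0.5176 -0.0223  0.086 ]
scene clamp_pivot 0.57 [224.3, 292.1] [0.5055 0.121  0.0443]
scene clamp_pivot 0.55 [196.8, 306.8] [ 0.5658 -0.0283 -0.0005]
scene bed 0.96 [225.3, 317.8] [0.445  0.0763 0.0368]
scene dropper_a 0.8 [314.4, 298.4] [0.3163 0.3361 0.0409]
scene dropper_a 0.6 [328.1, 276.4] [0.3434 0.389  0.0264]
scene beaker 0.6 [185.6, 395.3] [ 0.3428 -0.2216  0.0192]
scene label_roll 0.74 [259.4, 268.3] [0.4931 0.2457 0.0228]
scene atomiser_1 0.55 [154.0, 378.3] [ 0.4773 -0.3476  0.0067]
scene atomiser_1 0.37 [161.9, 381.7] [ 0.4379 -0.2994  0.0216]
```

View pics/wrist1.png

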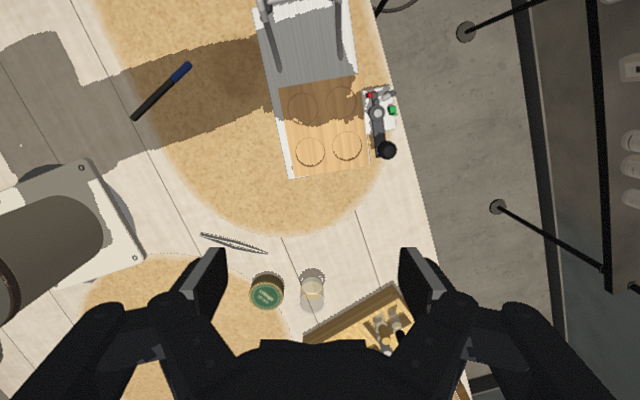

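```bash
cat >> h.py <<'E'
def cloud(cam,d):
    c=viewer.get_calibration(cam);K=np.array(c["camera_matrix"],float)
    g=np.stack(np.meshgrid(np.arange(640),np.arange(400)),-1).reshape(-1,1,2).astype(float)
    u=cv2.undistortPoints(g,K,np.array(c["distortion"],float))[:,0].reshape(400,640,2)
    P=np.dstack([u,np.ones((400,640))])*d[...,None]
    if cam=="wrist":
        o=status.get_obs();T=np.eye(4);T[:3,:3]=Rn.from_quat(o["tool_rot"]).as_matrix();T[:3,3]=o["eef_pos"];T=T@np.array(c["T_tool_cam"])
        return P@T[:3,:3].T+T[:3,3]
    R=np.array(c["R"]);return (P-np.array(c["t"]))@R
E
python3 - <<'E'
from h import *
np.set_printoptions(precision=4,suppress=True)
d=np.load("wrist1d.npy");P=cloud("wrist",d);Z=P[...,2]
near=(d>0)&(P[...,0]>.33)&(P[...,0]<.6)&(P[...,1]>-.1)&(P[...,1]<.25)
def rect(m,n):
    m=cv2.morphologyEx(m.astype(np.uint8),cv2.MORPH_OPEN,np.ones((3,3)))
    k,l,s,_=cv2.connectedComponentsWithStats(m);i=1+np.argmax(s[1:,4]);q=P[l==i]
    r=cv2.minAreaRect((q[:,:2]*1000).astype(np.float32));print(n,len(q),np.median(q[:,2]),r,cv2.boxPoints(r).tolist())
rect(near&(Z>.030)&(Z<.041),"plate")
rect(near&(Z>.014)&(Z<.026),"bed")
rect(near&(Z>.012)&(Z<.041),"bed+plate")
# bench level and knob
print(np.median(Z[near&(abs(Z)<.01)]))
kn=near&(Z>.088)&(Z<.1)&(P[...,0]>.48)&(P[...,1]<.02);print("knob",P[kn].mean(0),kn.sum(),np.ptp(P[kn],axis=0))
# fingers in tool frame
o=status.get_obs();R=Rn.from_quat(o["tool_rot"]).as_matrix();Q=(P-o["eef_pos"])@R
for s in(-1,1):
    m=(d>0)&(d<.3)&(Q[...,1]*s>.02)&(Q[...,2]>-.06);q=Q[m];print(s,len(q),q.min(0),q.max(0))
    for z0 in np.arange(-.06,.02,.01):
        t=q[(q[:,2]>z0)&(q[:,2]<=z0+.01)]
        if len(t):print(round(z0,3),len(t),t.min(0),t.max(0))
E
```

```text
plate 4641 0.03544425539978996 ((456.9212646484375, 15.195098876953125), (124.580322265625, 110.40505981445312), 79.98748016357422) [[391.7294921875, -36.54867172241211], [500.45306396484375, -55.74406814575195], [522.113037109375, 66.93887329101562], [413.38946533203125, 86.13426208496094]]
bed 7622 0.019634189799100837 ((459.92401123046875, 66.39382934570312), (233.5712890625, 127.14876556396484), 81.4593505859375) [[379.7106628417969, -39.655250549316406], [505.4494323730469, -58.538246154785156], [540.1373291015625, 172.44290161132812], [414.3985900878906, 191.32589721679688]]
bed+plate 15555 0.021388913634266538 ((480.33917236328125, 63.12177276611328), (233.97906494140625, 168.49819946289062), 81.4593505859375) [[379.65008544921875, -40.058509826660156], [546.2797241210938, -65.08235931396484], [581.0282592773438, 166.30206298828125], [414.39862060546875, 191.32589721679688]]
-0.00014420333489745252
knob [ 0.521  -0.0308  0.0918] 201 [0.0192 0.0196 0.0066]
-1 1839 [-0.01   -0.0568 -0.06  ] [ 0.0134 -0.0424 -0.0286]
-0.06 761 [-0.0099 -0.0567 -0.06  ] [ 0.0132 -0.0424 -0.05  ]
-0.05 637 [-0.01   -0.0568 -0.05  ] [ 0.0134 -0.0426 -0.04  ]
-0.04 422 [-0.0099 -0.0564 -0.04  ] [ 0.0133 -0.0427 -0.03  ]
-0.03 19 [-0.0051 -0.0438 -0.03  ] [ 0.0096 -0.043  -0.0286]
1 1862 [-0.01   0.041 -0.06 ] [ 0.0136  0.0559 -0.0284]
-0.06 804 [-0.01    0.0412 -0.06  ] [ 0.0133  0.0557 -0.05  ]
-0.05 645 [-0.0099  0.0411 -0.05  ] [ 0.0136  0.0559 -0.04  ]
-0.04 399 [-0.0096  0.041  -0.04  ] [ 0.0131  0.0559 -0.03  ]
-0.03 14 [-0.0045  0.042  -0.0299] [ 0.0097  0.0425 -0.0284]
```

```bash
python3 - <<'E'
from h import *
np.set_printoptions(precision=3,suppress=True)
d=np.load("wrist1d.npy");P=cloud("wrist",d);o=status.get_obs();R=Rn.from_quat(o["tool_rot"]).as_matrix();Q=(P-o["eef_pos"])@R
for c in(212,222,410,405):
    for r in range(242,290,4):print(c,r,d[r,c],Q[r,c])
E
python3 -c "
import cv2;a=cv2.imread('pics/wrist1.png')[235:335,150:270];cv2.imwrite('pics/f.png',cv2.resize(a,None,fx=5,fy=5))"
```

```text
212 242 0.50325793 [-0.152 -0.172  0.297]
212 246 0.50485826 [-0.159 -0.172  0.296]
212 250 0.13751751 [ 0.012 -0.047 -0.035]
212 254 0.13373904 [ 0.012 -0.046 -0.039]
212 258 0.1305747 [ 0.012 -0.045 -0.043]
212 262 0.12657359 [ 0.012 -0.044 -0.047]
212 266 0.12604046 [ 0.011 -0.044 -0.048]
212 270 0.12507893 [ 0.01  -0.043 -0.049]
212 274 0.12539588 [ 0.008 -0.043 -0.049]
212 278 0.12590046 [ 0.006 -0.043 -0.049]
212 282 0.124152526 [ 0.006 -0.043 -0.051]
212 286 0.12574913 [ 0.003 -0.043 -0.051]
222 242 0.4992911 [-0.15  -0.153  0.293]
222 246 0.5064231 [-0.159 -0.155  0.297]
222 250 0.13837045 [ 0.012 -0.043 -0.035]
222 254 0.1397327 [ 0.009 -0.043 -0.034]
222 258 0.13867912 [ 0.008 -0.043 -0.035]
222 262 0.13925119 [ 0.006 -0.043 -0.036]
222 266 0.13987775 [ 0.004 -0.043 -0.036]
222 270 0.13986306 [ 0.002 -0.043 -0.036]
222 274 0.1387911 [ 0.001 -0.043 -0.038]
222 278 0.14029966 [-0.002 -0.044 -0.037]
222 282 0.13988836 [-0.004 -0.043 -0.038]
222 286 0.13976239 [-0.005 -0.043 -0.039]
410 242 0.5025697 [-0.151  0.166  0.296]
410 246 0.504308 [-0.158  0.166  0.295]
410 250 0.13703
[... 206 characters left out ...]
2823182 [ 0.008  0.042 -0.046]
410 274 0.12795208 [ 0.007  0.042 -0.047]
410 278 0.12819658 [ 0.005  0.042 -0.047]
410 282 0.12894598 [ 0.003  0.042 -0.047]
410 286 0.12758468 [ 0.002  0.042 -0.049]
405 242 0.50123143 [-0.151  0.157  0.295]
405 246 0.5046535 [-0.159  0.158  0.296]
405 250 0.13741432 [ 0.012  0.043 -0.036]
405 254 0.13561565 [ 0.011  0.042 -0.038]
405 258 0.13557869 [ 0.01   0.042 -0.038]
405 262 0.1349518 [ 0.008  0.042 -0.039]
405 266 0.13579807 [ 0.006  0.042 -0.039]
405 270 0.13478531 [ 0.005  0.042 -0.041]
405 274 0.13450062 [ 0.003  0.042 -0.041]
405 278 0.13424218 [ 0.002  0.042 -0.042]
405 282 0.13545105 [-0.001  0.042 -0.042]
405 286 0.13377966 [-0.002  0.041 -0.044]
```

View pics/f.png

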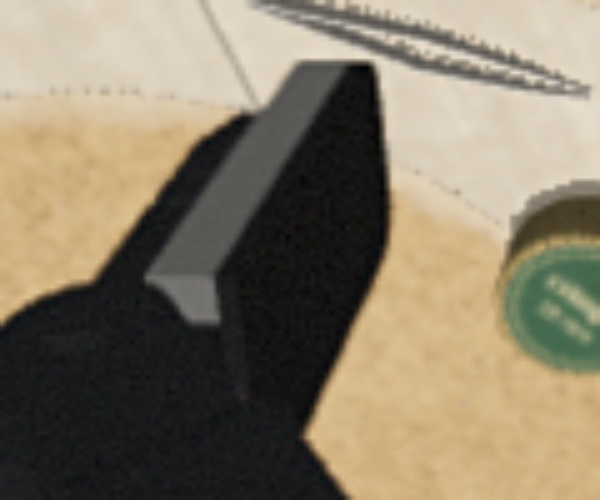

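```bash
python3 - <<'E'
from h import *
np.set_printoptions(precision=4,suppress=True)
o=status.get_obs();R=Rn.from_quat(o["tool_rot"]).as_matrix()
for c in("side","scene"):
    d=np.load(c+"1d.npy");Q=(cloud(c,d)-o["eef_pos"])@R
    m=(d>0)&(abs(Q[...,0])<.06)&(abs(Q[...,1])<.08)&(Q[...,2]<.1)&(Q[...,2]>-.12);q=Q[m]
    print(c,len(q),q[:,2].max())
    for z0 in np.arange(-.1,.02,.01):
        t=q[(q[:,2]>z0)&(q[:,2]<=z0+.01)]
        if len(t):print(round(z0,3),len(t),t.min(0),t.max(0))
E
```

```text
side 805 -0.030269888983132386
-0.1 164 [-0.0211 -0.0704 -0.1   ] [ 0.0165  0.073  -0.0901]
-0.09 129 [-0.0198 -0.0715 -0.0899] [ 0.0137  0.0761 -0.08  ]
-0.08 60 [-0.0169 -0.07   -0.08  ] [-0.0034  0.0773 -0.0702]
-0.07 42 [-0.0143 -0.0546 -0.0694] [ 0.0073  0.0578 -0.0601]
-0.06 50 [-0.0142 -0.0539 -0.06  ] [ 0.0105  0.059  -0.0501]
-0.05 48 [-0.0147 -0.0542 -0.0497] [ 0.0106  0.0586 -0.0401]
-0.04 22 [-0.0162 -0.0488 -0.0392] [ 0.0061  0.056  -0.0303]
scene 824 -0.02850006843333852
-0.1 139 [-0.0119 -0.073  -0.0999] [ 0.0182  0.0719 -0.0901]
-0.09 134 [-0.0111 -0.0749 -0.09  ] [ 0.0169  0.0724 -0.0801]
-0.08 54 [-0.0102 -0.0731 -0.0798] [ 0.0141  0.0709 -0.07  ]
-0.07 54 [-0.0108 -0.0571 -0.07  ] [ 0.0123  0.056  -0.06  ]
-0.06 57 [-0.0099 -0.0579 -0.0599] [ 0.0132  0.0577 -0.05  ]
-0.05 59 [-0.0097 -0.0565 -0.0499] [ 0.0132  0.0578 -0.0402]
-0.04 38 [-0.0107 -0.0546 -0.0398] [ 0.011   0.0472 -0.03  ]
-0.03 2 [-0.0004 -0.0468 -0.0293] [ 0.0023  0.044  -0.0285]
```

>>> servo_tool([
  [60, -12, 7.5, 47, 0],
  [60, -12, 7.5, 47, 0],
  [60, -12, 7.5, 47, 0],
  [60, -12.5, 7.5, 47, 0],
  [60, 0, 0, 47, 0],
  [60, 0, 0, 0, -0.097],
  [60, 0, 0, 0, -0.096],
  [60, 0, 0, 0, 0],
  [60, 0, 0, 0, 0],
])

```text
clock: 6.12
eef_pos: [0.4391, -0.0745, 0.0601]
tool_rot: [0.758, 0.653, 0.0, 0.0]
ft_force: [-0.1, -0.3, -0.6]
grip_width: 0.0603
grasp_force: 0.0
```

```bash
cat >> h.py <<'E'
from math import *
O=np.array([.4581,.0540]);PSI=-radians(8.54);ex=np.array([cos(PSI),sin(PSI)]);ey=np.array([-sin(PSI),cos(PSI)])
def bed(X):
    """world (m) -> bed (mm)"""
    X=np.atleast_2d(X);q=X[:,:2]-O;return np.c_[q@ex,q@ey,X[:,2]]*1000
def st():
    o=status.get_obs();R=Rn.from_quat(o["tool_rot"]).as_matrix()
    print("t",round(o["clock"],2),"bed tcp",bed(o["eef_pos"])[0].round(1),"yaw rel bed deg",round(degrees(atan2(R[1,0],R[0,0])-PSI),2),"F bed",(o["ft_force"][:2]@ex).round(1),(o["ft_force"][:2]@ey).round(1),o["ft_force"][2].round(1),"w",round(o["grip_width"]*1000,1),"gf",o["grasp_force"],"j",o["joint_pos"].round(2))
    return o
def tips():
    p,d=viewer.camera("wrist");o=status.get_obs();R=Rn.from_quat(o["tool_rot"]).as_matrix();Q=(cloud("wrist",d)-o["eef_pos"])@R*1000
    for s in(-1,1):
        m=(d>.05)&(d<.25)&(Q[...,1]*s>0)&(abs(Q[...,1])<60)&(Q[...,0]<16)&(Q[...,0]>-14)&(Q[...,2]>-58)&(Q[...,2]<5);q=Q[m]
        if len(q)>20:
            t=q[q[:,2]>np.percentile(q[:,2],98)-4];print("tip",s,"zmax",np.percentile(q[:,2],99.5).round(1),"x",q[:,0].min().round(1),q[:,0].max().round(1),"y tip",t[:,1].min().round(1),t[:,1].max().round(1))
    return p,d
E
python3 - <<'E'
from h import *
st();tips()
E
```

```text
t 6.12 bed tcp [   0.3 -129.9   60.1] yaw rel bed deg 90.04 F bed -0.1 -0.3 -0.6 w 60.3 gf 0.0 j [-0.17  0.27 -0.39  0.91  0.    1.55]
tip -1 zmax -21.8 x -10.1 13.5 y tip -42.2 -30.0
tip 1 zmax -21.7 x -10.2 13.4 y tip 29.6 41.7
```

>>> servo_tool([
  [60, 0, 0, 20, 0],
  [60, 0, 0, 20, 0],
  [60, 0, 0, 17, 0],
  [60, 8, 0, 0, 0],
  [60, 8, 0, 0, 0],
  [60, 7, 0, 0, 0],
  [60, 7, 0, 0, 0],
  [60, 7, 0, 0, 0],
  [60, 7, 0, 0, 0],
  [60, 7, 0, 0, 0],
  [60, 7, 0, 0, 0],
  [60, 7, 0, 0, 0],
  [60, 7, 0, 0, 0],
  [60, 7, 0, 0, 0],
  [60, 7, 0, 0, 0],
  [60, 0, 0, 0, 0],
])

```text
clock: 8.18
eef_pos: [0.4511, 0.0105, 0.0027]
tool_rot: [0.757, 0.653, -0.0, -0.0]
ft_force: [-0.6, -2.9, -1.0]
grip_width: 0.06
grasp_force: 1.5
```

```bash
python3 - <<'E'
from h import *
st();p,d=tips();np.save("w2.npy",d);save(p,"w2.png")
P=cloud("wrist",d)
B=bed(P.reshape(-1,3)).reshape(400,640,3)
for x0 in(-20,0,20):
  for y in range(-20,130,15):
    m=(d>0)&(abs(B[...,0]-x0)<4)&(abs(B[...,1]-y)<3)
    if m.sum()>3:print(x0,y,np.percentile(B[...,2][m],[10,50,90]).round(1))
E
```

```text
t 8.18 bed tcp [ -0.5 -44.1   2.7] yaw rel bed deg 90.07 F bed -0.2 -3.0 -1.0 w 60.0 gf 1.486341927666217 j [ 0.02  0.36 -0.45  0.76 -0.    1.74]
tip -1 zmax -15.6 x -14.0 16.0 y tip -60.0 -0.5
tip 1 zmax -15.6 x -14.0 16.0 y tip 0.0 60.0
-20 -20 [ 35.8 114.  117.1]
-20 -5 [37.8 38.9 39.8]
-20 10 [43.9 45.2 46.3]
-20 25 [56.8 57.9 59.2]
-20 40 [56.9 58.  59.2]
-20 55 [62.9 64.1 65.5]
0 -20 [38.  39.2 40.3]
0 -5 [44.2 45.4 46.4]
0 10 [50.6 51.8 52.9]
0 25 [56.8 58.  59.2]
0 40 [63.2 64.5 65.6]
0 55 [69.2 70.7 72. ]
20 -20 [ 37.6 114.1 117.1]
20 -5 [37.7 38.9 40.1]
20 10 [44.  45.1 46.5]
20 25 [56.8 58.1 59.3]
20 40 [57.3 58.7 62.1]
20 55 [63.  64.1 65.5]
```

>>> servo_tool([
  [60, 7, 0, 0, 0],
  [60, 7, 0, 0, 0],
  [60, 7, 0, 0, 0],
  [60, 7, 0, 0, 0],
  [60, 7, 0, 0, 0],
  [60, 7, 0, 0, 0],
  [60, 6, 0, 0, 0],
  [60, 5, 0, 0, 0],
  [60, 4, 0, 0, 0],
  [60, 2, 0, 0, 0],
  [60, 0, 0, 0, 0],
])

```text
clock: 9.6
eef_pos: [0.4603, 0.0694, 0.003]
tool_rot: [0.757, 0.653, 0.0, -0.0]
ft_force: [-0.9, -1.0, -2.4]
grip_width: 0.0599
grasp_force: 0.7
```

```bash
cat >> h.py <<'E'
def prof(cam,d,xs=(0,),ys=range(-110,150,10),zmin=5):
    P=cloud(cam,d);B=bed(P.reshape(-1,3)).reshape(400,640,3)
    for x0 in xs:
        print("x",x0,[(y,*np.percentile(B[...,2][m],[10,50,90]).round(1).tolist()) for y in ys for m in[(d>0)&(abs(B[...,0]-x0)<4)&(abs(B[...,1]-y)<2)&(B[...,2]>zmin)] if m.sum()>3])
E
python3 - <<'E'
from h import *
st();p,d=viewer.camera("wrist")
prof("wrist",d,(0,-45,45))
E
```

```text
t 9.6 bed tcp [-0.1 15.5  3. ] yaw rel bed deg 90.13 F bed -0.8 -1.1 -2.4 w 59.9 gf 0.6996964663267136 j [ 0.15  0.39 -0.41  0.78  0.    1.87]
x 0 [(-40, 19.0, 19.7, 20.3), (-30, 19.0, 19.5, 20.2), (-20, 19.0, 19.6, 20.3), (-10, 19.0, 19.8, 20.5), (0, 19.1, 19.6, 20.4), (10, 18.9, 19.7, 20.2), (20, 18.8, 19.6, 20.4), (30, 97.6, 105.0, 110.5), (40, 42.4, 44.4, 46.3), (50, 54.6, 56.6, 58.2), (60, 66.9, 68.7, 70.6), (70, 78.7, 80.6, 82.5), (80, 90.6, 92.7, 94.7), (90, 102.8, 104.8, 106.7)]
x -45 [(10, 76.4, 77.5, 78.9), (20, 19.4, 77.2, 79.0), (30, 31.9, 68.3, 73.8), (40, 42.4, 44.2, 46.2), (50, 46.6, 51.4, 56.8), (60, 66.2, 68.3, 70.2), (70, 78.5, 80.4, 82.4), (80, 90.0, 91.9, 94.2), (90, 94.6, 100.9, 105.7), (100, 104.2, 105.1, 106.2)]
x 45 [(10, 76.4, 77.7, 79.0), (20, 19.5, 77.4, 79.2), (30, 32.2, 66.9, 73.4), (40, 41.2, 43.1, 45.9), (50, 46.0, 48.8, 53.9), (60, 66.9, 69.0, 70.8), (70, 79.0, 81.0, 82.9), (80, 86.9, 90.4, 93.6), (90, 94.2, 97.5, 104.6), (100, 105.0, 106.3, 107.3)]
```

>>> servo_tool([
  [60, 1.5, 0, 0, 0],
  [60, 1, 0, 0, 0],
  [60, 1, 0, 0, 0],
  [60, 0, 0, 0, 0],
])

```text
clock: 10.15
eef_pos: [0.4607, 0.0725, 0.0029]
tool_rot: [0.757, 0.653, 0.0, -0.0]
ft_force: [0.5, -2.2, -1.8]
grip_width: 0.0597
grasp_force: 1.2
```

>>> servo_tool([
  [60, 1, 0, 0, 0],
])

```text
clock: 10.28
eef_pos: [0.4607, 0.0733, 0.0029]
tool_rot: [0.757, 0.653, -0.0, 0.0]
ft_force: [-0.5, -2.6, -3.0]
grip_width: 0.06
grasp_force: 1.5
```

>>> servo_tool([
  [60, 0.7, 0, 0, 0],
])

```text
clock: 10.4
eef_pos: [0.4608, 0.074, 0.0028]
tool_rot: [0.757, 0.653, -0.0, 0.0]
ft_force: [-0.2, -4.3, -2.3]
grip_width: 0.06
grasp_force: 1.8
```

>>> servo_tool([
  [60, 0.8, 0, 0, 0],
])

```text
clock: 10.52
eef_pos: [0.4609, 0.0745, 0.0028]
tool_rot: [0.757, 0.653, -0.0, 0.0]
ft_force: [-0.1, -3.4, -3.1]
grip_width: 0.0602
grasp_force: 2.4
```

```bash
python3 - <<'E'
from h import *
st();p,d=viewer.camera("wrist")
prof("wrist",d,(0,-30,30),range(30,140,6),30)
E
```

```text
t 10.53 bed tcp [-0.3 20.7  2.8] yaw rel bed deg 90.1 F bed 0.4 -3.4 -3.1 w 60.2 gf 2.4129080772399902 j [ 0.16  0.39 -0.4   0.78 -0.    1.88]
x 0 [(30, 92.8, 93.6, 107.3), (36, 35.1, 105.3, 110.8), (42, 39.9, 41.9, 43.2), (48, 46.9, 49.4, 51.4), (54, 54.9, 57.4, 59.5), (60, 63.2, 64.9, 67.1), (66, 71.0, 72.9, 75.0), (72, 78.6, 81.1, 83.1), (78, 86.6, 88.7, 90.7), (84, 94.7, 96.9, 98.7), (90, 102.5, 104.7, 106.6), (96, 109.3, 110.0, 110.4)]
x -30 [(30, 38.6, 59.5, 105.5), (36, 35.2, 76.2, 81.0), (42, 37.2, 39.2, 101.0), (48, 37.1, 39.4, 41.0), (54, 44.8, 46.9, 49.2), (66, 72.1, 73.4, 75.0), (72, 78.6, 80.6, 82.7), (78, 84.9, 86.2, 87.4), (84, 84.5, 86.5, 88.7), (90, 92.2, 94.5, 96.7), (96, 100.4, 102.5, 104.6), (102, 107.0, 107.9, 108.4)]
x 30 [(30, 37.5, 59.0, 65.0), (36, 36.2, 75.6, 80.9), (42, 37.0, 38.8, 99.9), (48, 37.1, 39.5, 41.7), (54, 45.3, 47.1, 49.0), (66, 72.6, 74.0, 75.4), (72, 78.8, 81.2, 83.4), (78, 84.7, 86.1, 87.0), (84, 84.8, 86.9, 88.8), (90, 92.7, 95.0, 97.3), (96, 100.7, 102.9, 104.9), (102, 107.5, 108.2, 108.6)]
```

>>> servo_tool([
  [60, -8, 0, 0, 0],
  [60, -16, 0, 0, 0],
  [60, -16, 0, -20, 0],
  [60, 0, 0, -50, 0],
  [60, 0, 0, -60, 0],
  [50, 0, 0, -50, 0],
  [50, 0, 0, 0, -0.1745],
  [50, 0, 0, 0, -0.1745],
  [50, 0, 0, 0, -0.1745],
  [50, 0, 0, 0, -0.1745],
  [50, 0, 0, 0, -0.1745],
  [50, 0, 0, 0, -0.1745],
  [50, 0, 0, 0, -0.1745],
  [50, 0, 0, 0, -0.1745],
  [50, 0, 0, 0, -0.1745],
  [50, 0, 40, 0, 0],
  [50, 0, 40, 0, 0],
  [50, 0, 40, 0, 0],
  [50, 0, 0, 0, 0],
  [50, 0, 0, 0, 0],
])

```text
clock: 13.08
eef_pos: [0.4726, 0.1534, 0.1829]
tool_rot: [0.074, 0.997, -0.0, -0.0]
ft_force: [0.0, -0.3, -0.1]
grip_width: 0.0501
grasp_force: 0.0
```

```bash
python3 - <<'E'
from h import *
st();p,d=tips()
prof("wrist",d,(-30,-45,30),range(30,140,6),30)
p,d=viewer.camera("side");save(p[140:300,230:430].repeat(3,0).repeat(3,1),"s3.png")
E
```

```text
t 13.07 bed tcp [ -0.4 100.4 182.9] yaw rel bed deg 180.1 F bed 0.1 -0.3 -0.1 w 50.1 gf 0.0 j [ 0.31  0.25 -0.07  1.25  0.    0.46]
tip -1 zmax -20.3 x -11.5 12.2 y tip -34.7 -22.9
tip 1 zmax -20.4 x -11.2 12.1 y tip 26.5 38.4
x -30 [(36, 32.2, 34.7, 36.6), (42, 36.6, 37.8, 39.2), (48, 38.1, 39.9, 42.5), (54, 45.6, 47.3, 49.5), (60, 53.3, 55.5, 57.7), (66, 72.2, 73.5, 75.5), (72, 78.8, 80.7, 82.9), (78, 84.2, 86.0, 87.2), (84, 84.6, 87.1, 89.1), (90, 93.0, 94.9, 96.3), (96, 100.7, 102.5, 104.1), (102, 118.1, 121.0, 122.5), (108, 126.0, 127.5, 128.7), (114, 122.5, 123.8, 125.2), (120, 119.0, 120.0, 121.3), (126, 51.3, 52.1, 52.6)]
x -45 [(36, 32.1, 33.3, 36.4), (42, 40.6, 41.8, 44.4), (48, 44.2, 48.2, 50.6), (54, 47.1, 55.4, 59.0), (60, 63.9, 65.3, 67.7), (66, 71.1, 73.3, 75.9), (72, 78.5, 81.0, 82.9), (78, 87.1, 89.0, 90.7), (84, 92.9, 95.3, 98.7), (90, 93.6, 103.3, 106.3), (96, 110.5, 112.4, 114.3), (102, 118.2, 120.4, 122.6), (108, 126.1, 127.5, 128.4), (114, 122.8, 124.3, 125.8), (120, 118.1, 119.8, 121.0), (126, 37.8, 62.6, 89.3)]
x 30 [(36, 33.4, 35.1, 36.4), (42, 35.6, 37.0, 38.8), (48, 38.6, 40.0, 42.5), (54, 46.6, 48.5, 50.6), (60, 54.9, 56.4, 58.0), (66, 72.5, 75.0, 76.0), (72, 79.9, 81.6, 83.6), (78, 83.6, 85.0, 86.0), (84, 85.7, 87.8, 90.3), (90, 93.6, 95.5, 97.2), (96, 101.3, 103.0, 105.3), (102, 109.0, 121.4, 123.2), (108, 126.1, 127.7, 128.5), (114, 122.8, 123.8, 125.3), (120, 118.4, 119.5, 120.7), (126, 51.1, 51.9, 53.7)]
```

View pics/s3.png

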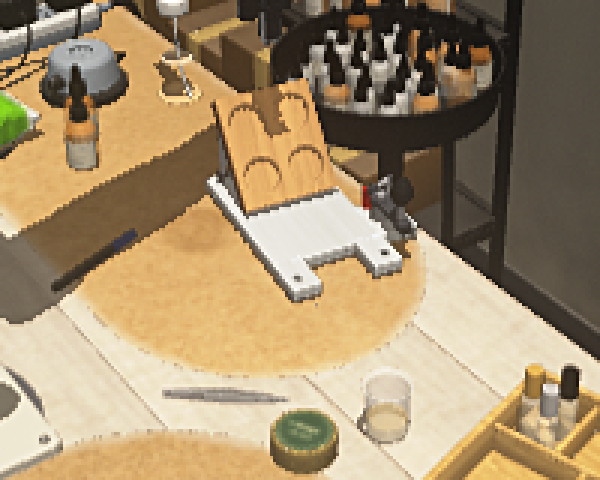

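>>> servo_tool([
  [50, 0, 1.6, 33, 0],
  [50, 0, 0, 33, 0],
  [50, 0, 0, 33, 0],
  [46, 0, 0, 0, 0],
  [42, 0, -2, -1, 0],
  [39, 0, -3.2, -3.7, 0],
  [36, 0, -3.1, -3.6, 0],
  [33, 0, -4.5, -3.4, 0],
  [31, 0, -4.4, -3.3, 0],
  [29, 0, -5.3, -2.8, 0],
  [28, 0, -5.2, -2.8, 0],
  [28, 0, 0, 0, 0],
])

```text
clock: 14.68
eef_pos: [0.4687, 0.1276, 0.1045]
tool_rot: [0.074, 0.997, -0.0, -0.0]
ft_force: [-0.4, 0.3, -0.5]
grip_width: 0.028
grasp_force: 0.3
```

```bash
python3 - <<'E'
from h import *
st();p,d=viewer.camera("wrist")
prof("wrist",d,(-30,-45,30),range(24,140,6),30)
E
```

```text
t 14.68 bed tcp [ -0.5  74.4 104.5] yaw rel bed deg 180.06 F bed -0.4 0.2 -0.5 w 28.0 gf 0.2817276993300766 j [ 0.27  0.29 -0.23  1.05 -0.    0.41]
x -30 [(36, 35.4, 36.6, 37.7), (42, 34.7, 37.3, 41.2), (48, 74.2, 74.6, 75.3), (54, 81.9, 85.7, 89.9), (60, 90.8, 91.9, 93.1), (66, 95.7, 100.2, 104.3), (72, 130.9, 134.1, 136.9), (78, 140.0, 140.9, 141.7), (84, 137.5, 138.6, 139.3), (90, 135.6, 136.4, 137.5), (120, 50.9, 52.0, 52.7), (126, 51.6, 53.3, 53.8)]
x -45 [(36, 35.6, 38.7, 42.4), (42, 44.2, 51.8, 58.1), (48, 66.7, 71.0, 74.7), (54, 81.8, 85.9, 89.7), (60, 97.2, 100.1, 104.1), (66, 111.9, 117.3, 120.8), (72, 127.9, 132.9, 136.6), (78, 139.4, 140.9, 141.7), (84, 57.1, 138.5, 139.4), (90, 64.3, 136.3, 137.1), (96, 72.7, 78.5, 82.4), (102, 85.9, 90.8, 94.2), (108, 94.0, 96.8, 98.6), (114, 95.7, 98.4, 99.4), (120, 44.9, 74.6, 96.7), (126, 35.9, 53.0, 89.0)]
x 30 [(36, 35.1, 35.9, 36.6), (42, 35.4, 38.5, 41.8), (60, 90.4, 91.2, 91.9), (66, 97.2, 100.9, 104.8), (72, 131.9, 134.6, 137.1), (78, 140.0, 140.9, 141.7), (84, 137.7, 138.4, 139.4), (90, 135.8, 136.4, 137.3), (120, 49.7, 51.5, 53.0), (126, 51.5, 53.0, 53.7)]
```

>>> servo_tool([
  [27, 0, -5.8, -2, 0],
  [26, 0, -5.8, -2, 0],
  [25, 0, -6.2, -1.3, 0],
  [25, 0, -6.2, -1.3, 0],
  [25, 0, -6.5, -0.6, 0],
  [25, 0, -6.5, -0.6, 0],
  [25, 0, -4, 0, 0],
  [25, 0, -4, 0, 0],
  [25, 0, -4, 0, 0],
  [25, 0, -2.8, 0, 0],
  [25, 0, -2.8, 0, 0],
  [25, 0, -2.8, 0.7, 0],
  [25, 0, -2.8, 0.7, 0],
  [25, 0, 0, 0, 0],
])

```text
clock: 16.48
eef_pos: [0.4599, 0.0684, 0.1108]
tool_rot: [0.074, 0.997, -0.0, -0.0]
ft_force: [-0.1, 0.5, -0.2]
grip_width: 0.025
grasp_force: 0.0
```

```bash
python3 - <<'E'
from h import *
st();p,d=tips()
prof("wrist",d,(-30,-45,30),range(-20,80,4),30)
E
```

```text
t 16.48 bed tcp [ -0.3  14.5 110.8] yaw rel bed deg 180.08 F bed -0.2 0.5 -0.2 w 25.0 gf 0.0 j [ 0.15  0.25 -0.27  1.05 -0.    0.3 ]
tip -1 zmax -20.7 x -14.0 15.9 y tip -24.2 -10.8
tip 1 zmax 4.1 x -14.0 16.0 y tip 9.1 13.3
x -30 [(4, 141.6, 142.4, 143.0), (8, 142.2, 142.8, 143.6), (12, 142.8, 143.6, 144.5), (16, 143.5, 144.5, 145.3), (20, 137.3, 144.4, 145.5), (24, 112.4, 113.6, 116.0), (28, 96.7, 105.9, 113.2), (32, 73.6, 74.6, 75.8), (36, 58.9, 69.8, 74.3), (40, 34.4, 35.1, 36.8), (44, 33.7, 34.0, 35.0)]
x -45 [(4, 141.3, 142.4, 143.0), (8, 142.0, 142.8, 143.6), (12, 142.8, 143.6, 144.5), (16, 143.7, 144.5, 145.3), (20, 139.0, 144.6, 145.8), (24, 119.1, 129.1, 135.1), (28, 100.0, 108.1, 115.7), (32, 80.8, 89.6, 95.8), (36, 62.7, 69.6, 75.2), (40, 41.8, 49.6, 56.8), (44, 32.5, 34.6, 35.9), (60, 30.3, 31.3, 31.9), (64, 30.8, 32.8, 34.5), (68, 32.8, 36.5, 38.4), (72, 37.7, 40.8, 43.7), (76, 42.2, 45.6, 48.2)]
x 30 [(4, 141.3, 142.2, 143.1), (8, 142.3, 143.0, 143.6), (12, 143.1, 143.9, 144.4), (16, 144.0, 144.6, 145.4), (20, 136.7, 144.6, 145.6), (24, 114.0, 115.4, 133.5), (28, 98.4, 106.3, 111.4), (32, 75.1, 88.3, 94.2), (40, 35.3, 36.0, 38.1), (44, 30.3, 32.0, 34.5)]
```

>>> servo_tool([
  [31, 0, 0.5, 2, 0],
  [37, 0, 0.5, 2, 0],
  [43, 0, 0.5, 2, 0],
  [49, 0, 0.5, 2, 0],
  [55, 0, 0.4, 2, 0],
  [61, 0, 0.4, 2, 0],
  [67, 0, 0.4, 2, 0],
  [73, 0, 0.4, 2, 0],
  [79, 0, 0.4, 2, 0],
  [85, 0, 0.4, 2, 0],
  [85, 0, 0, 0, 0],
  [85, 0, 0, 0, 0],
])

```text
clock: 18.02
eef_pos: [0.4607, 0.073, 0.0909]
tool_rot: [0.074, 0.997, 0.0, -0.0]
ft_force: [-0.3, -0.6, -0.1]
grip_width: 0.0849
grasp_force: 0.2
```

```bash
python3 - <<'E'
from h import *
st();p,d=tips()
prof("wrist",d,(-30,-45,30),range(-40,80,4),30)
E
```

```text
t 18.02 bed tcp [-0.2 19.2 90.9] yaw rel bed deg 180.1 F bed -0.2 -0.6 -0.1 w 84.9 gf 0.23522222181782126 j [ 0.16  0.27 -0.3   1.    0.    0.3 ]
tip -1 zmax 2.6 x -14.0 16.0 y tip -7.3 -2.1
tip 1 zmax -29.8 x -11.6 12.1 y tip 43.7 54.5
x -30 [(-20, 133.8, 134.6, 135.5), (-16, 135.4, 136.4, 137.1), (-12, 137.0, 138.1, 139.0), (-8, 138.6, 139.6, 140.5), (-4, 116.3, 132.2, 137.1), (0, 108.7, 110.9, 114.1), (4, 109.0, 110.1, 111.6), (8, 103.4, 107.0, 109.9), (12, 94.0, 98.1, 101.5), (16, 72.5, 74.9, 91.6), (20, 72.3, 73.6, 75.2), (24, 67.2, 70.4, 73.6), (28, 57.7, 61.6, 64.9), (32, 35.4, 36.8, 49.2), (36, 35.4, 36.8, 38.1), (40, 31.7, 35.4, 37.3)]
x -45 [(-20, 133.7, 134.5, 135.4), (-16, 135.5, 136.3, 137.3), (-12, 137.1, 138.0, 138.9), (-8, 138.4, 139.4, 140.5), (-4, 130.3, 134.0, 137.5), (0, 121.6, 125.6, 128.6), (4, 112.0, 115.6, 119.4), (8, 103.2, 107.2, 110.4), (12, 94.6, 98.3, 101.6), (16, 85.7, 89.8, 93.1), (20, 75.9, 79.4, 83.4), (24, 67.7, 71.2, 74.5), (28, 58.5, 62.2, 65.6), (32, 49.8, 53.9, 56.6), (36, 40.5, 43.9, 47.8), (40, 31.3, 35.3, 38.7), (60, 30.1, 30.9, 32.5), (64, 30.9, 32.5, 34.2), (68, 33.2, 36.5, 38.9), (72, 36.9, 40.8, 43.3), (76, 42.6, 45.8, 48.5)]
x 30 [(-20, 133.8, 134.7, 135.5), (-16, 135.5, 136.3, 137.0), (-12, 137.3, 138.4, 139.3), (-8, 137.9, 139.5, 140.3), (-4, 129.6, 132.9, 136.4), (0, 109.0, 126.7, 128.2), (4, 109.9, 110.9, 113.2), (8, 102.9, 106.0, 109.6), (12, 93.7, 97.1, 101.2), (16, 73.1, 89.4, 91.2), (20, 73.2, 74.1, 76.6), (24, 66.7, 71.2, 73.9), (28, 58.1, 61.7, 64.8), (32, 53.5, 55.4, 57.1), (36, 36.3, 38.2, 39.7), (40, 31.0, 34.8, 37.2)]
```

>>> servo_tool([
  [85, 7.7, -0.6, 0, -0.157],
  [85, 7.7, -0.6, 0, -0.157],
  [85, 7.7, -0.6, 0, -0.157],
  [85, 7.7, -0.6, 0, -0.157],
  [85, 7.7, -0.6, 0, -0.157],
  [85, 7.7, -0.6, 0, -0.157],
  [85, 7.7, -0.6, 0, -0.157],
  [85, 7.7, -0.6, 0, -0.157],
  [85, 7.7, -0.6, 0, -0.157],
  [85, 7.7, -0.6, 0, -0.157],
  [85, 0, 0, 0, 0],
])

```text
clock: 19.45
eef_pos: [0.4048, 0.0314, 0.0911]
tool_rot: [-0.652, 0.758, -0.0, 0.0]
ft_force: [-1.4, 0.4, 0.4]
grip_width: 0.0852
grasp_force: 0.3
```

```bash
python3 - <<'E'
from h import *
st();p,d=tips();save(p,"w4.png")
prof("wrist",d,(-30,-45,30),range(-40,80,4),30)
E
```

```text
t 19.45 bed tcp [-49.4 -30.3  91.1] yaw rel bed deg -90.1 F bed -1.5 0.2 0.4 w 85.2 gf 0.2872705296613276 j [ 0.08  0.16 -0.44  0.97  0.   -1.34]
tip -1 zmax -29.5 x -14.0 10.3 y tip -54.3 -41.7
tip 1 zmax -29.3 x -14.0 10.1 y tip 42.4 49.1
x -30 [(-40, 185.1, 187.5, 189.8), (-36, 182.3, 183.6, 185.8), (-16, 129.3, 135.7, 137.0), (-12, 127.1, 137.6, 138.7), (-8, 138.2, 139.2, 140.3), (-4, 139.9, 140.7, 141.4), (0, 87.6, 103.4, 103.9), (4, 80.9, 88.3, 99.7), (8, 71.6, 88.8, 92.3), (24, 30.2, 31.5, 32.7), (28, 31.8, 33.3, 37.2)]
x -45 [(-40, 183.6, 192.1, 198.2), (-36, 179.7, 180.8, 184.0), (-16, 129.6, 135.7, 137.0), (-12, 120.0, 137.0, 138.5), (-8, 113.6, 138.9, 140.2), (-4, 101.4, 140.3, 141.4), (0, 89.3, 94.8, 98.4), (4, 79.4, 83.7, 96.4), (8, 68.8, 73.7, 76.8), (12, 59.8, 63.6, 67.0), (16, 48.2, 52.3, 56.8), (20, 39.0, 43.1, 45.6), (24, 30.8, 38.2, 41.0)]
x 30 [(-20, 135.6, 136.0, 136.5), (-16, 128.1, 135.1, 136.7), (-12, 124.9, 125.1, 125.6)]
```

View pics/w4.png

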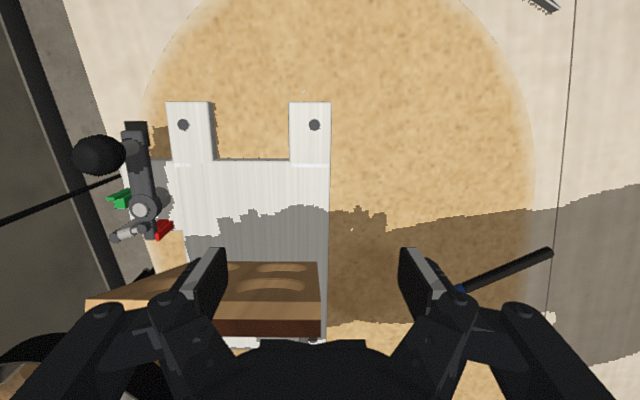

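>>> servo_tool([
  [85, 3.9, 0, 1.7, 0],
  [85, 3.8, 0, 1.8, 0],
  [85, 3.7, 0, 1.9, 0],
  [85, 3.6, 0, 2, 0],
  [85, 3.7, 0, 2.3, 0],
  [85, 3.6, 0, 2.4, 0],
  [85, 3.6, 0, 2.5, 0],
  [85, 3.6, 0, 2.6, 0],
  [85, 3, 0, 2.5, 0],
  [85, 2.9, 0, 2.5, 0],
  [85, 2.8, 0, 2.5, 0],
  [85, 2.7, 0, 2.6, 0],
  [85, 0, 0, 0, 0],
])

```text
clock: 21.12
eef_pos: [0.3986, -0.0091, 0.0634]
tool_rot: [-0.653, 0.758, 0.0, -0.0]
ft_force: [-0.5, -3.5, 1.4]
grip_width: 0.085
grasp_force: 1.7
```

```bash
python3 - <<'E'
from h import *
st();p,d=viewer.camera("wrist")
prof("wrist",d,(-30,-45,30),range(-80,80,5),25)
for c in("side","scene"):
    p,d=viewer.camera(c);print(c);prof(c,d,(-45,-20,20,45),range(-80,60,5),24)
E
```

```text
t 21.12 bed tcp [-49.4 -71.3  63.4] yaw rel bed deg -89.98 F bed 0.0 -3.5 1.4 w 85.0 gf 1.6768179461359978 j [-0.02  0.18 -0.5   0.89 -0.   -1.44]
x -30 [(-80, 157.2, 159.9, 162.2), (-60, 108.4, 108.7, 109.5), (-55, 110.0, 112.1, 114.3), (-50, 115.2, 117.0, 118.9)]
x -45 [(-80, 155.7, 164.4, 170.6), (-60, 108.2, 108.8, 109.7), (-55, 110.0, 111.9, 114.1), (-50, 115.0, 117.0, 118.8), (-45, 115.5, 116.6, 118.0), (-25, 95.4, 95.6, 96.2), (10, 62.2, 62.8, 63.6)]
x 30 [(-60, 108.0, 108.9, 109.8), (-55, 109.4, 110.0, 110.7)]
side
x -45 [(-80, 156.7, 168.9, 180.0), (-55, 111.2, 116.3, 119.2), (-50, 104.7, 119.4, 121.6)]
x -20 [(-80, 175.3, 184.7, 192.9), (-55, 50.4, 112.7, 117.4), (-50, 105.4, 116.5, 120.3)]
x 20 [(-80, 151.1, 168.8, 191.4), (-60, 108.0, 112.7, 171.1)]
x 45 [(-55, 106.5, 113.2, 118.8), (-20, 67.5, 72.3, 75.8)]
scene
x -45 [(-60, 155.0, 166.1, 177.2), (-45, 114.8, 233.0, 347.4), (-40, 112.7, 282.1, 407.0), (-35, 233.0, 317.0, 425.7), (-30, 104.2, 387.8, 526.8), (-25, 448.0, 485.5, 522.6), (-20, 88.8, 92.7, 499.8), (-15, 48.3, 85.4, 86.8), (-10, 79.9, 82.7, 85.4), (-5, 74.0, 7
[... 687 characters left out ...]
5.8, 38.8)]
x 20 [(-60, 143.6, 161.3, 184.7), (-45, 112.9, 115.1, 117.4), (-40, 107.3, 111.5, 112.4), (-30, 97.4, 101.6, 104.8), (-20, 89.0, 89.7, 92.9), (-15, 82.5, 85.3, 89.5), (-10, 79.3, 80.4, 81.5), (-5, 73.2, 74.7, 77.9), (0, 67.4, 67.9, 69.4), (5, 66.1, 68.1, 69.8), (10, 59.5, 61.7, 65.7), (20, 47.9, 51.1, 51.9), (25, 43.6, 47.0, 48.1), (30, 36.3, 42.1, 44.5), (35, 31.0, 34.6, 36.5)]
x 45 [(-45, 113.0, 115.2, 116.7), (-40, 101.8, 108.7, 111.2), (-35, 97.4, 101.2, 106.5), (-25, 90.9, 93.5, 96.8), (-15, 75.2, 85.2, 87.3), (-10, 71.1, 73.2, 78.9), (0, 66.4, 68.5, 72.0), (10, 57.7, 60.9, 63.2), (15, 44.4, 53.1, 59.7), (20, 42.5, 45.9, 50.5), (25, 38.2, 41.7, 43.5), (35, 32.1, 35.8, 39.0)]
```

>>> servo_tool([
  [85, 2.7, 0, 2.5, 0],
  [85, 2.6, 0, 2.7, 0],
  [85, 2.5, 0, 2.8, 0],
  [85, 2.4, 0, 2.8, 0],
  [85, 2.2, 0, 2.8, 0],
  [85, 2.1, 0, 2.9, 0],
  [85, 2, 0, 2.9, 0],
  [85, 1.8, 0, 2.9, 0],
  [85, 1.7, 0, 2.9, 0],
  [85, 0, 0, 0, 0],
])

```text
clock: 22.52
eef_pos: [0.3956, -0.0287, 0.0382]
tool_rot: [-0.653, 0.758, 0.0, -0.0]
ft_force: [-0.8, -1.0, -0.4]
grip_width: 0.0851
grasp_force: 0.9
```

```bash
cat >> h.py <<'E'
def plane(cam,xr=(-50,50),yr=(-60,40),show=True):
    """fit z=a+b*y to the dark face at the plate's flanks"""
    p,d=viewer.camera(cam);B=bed(cloud(cam,d).reshape(-1,3));m=(d.ravel()>0)&(B[:,0]>xr[0])&(B[:,0]<xr[1])&(B[:,1]>yr[0])&(B[:,1]<yr[1])&(B[:,2]>24)&(B[:,2]<125)
    q=B[m];best=None;r=np.random.default_rng(0)
    for _ in range(300):
        s=q[r.choice(len(q),2)]
        if abs(s[1,1]-s[0,1])<15:continue
        b=(s[1,2]-s[0,2])/(s[1,1]-s[0,1]);a=s[0,2]-b*s[0,1];n=(abs(q[:,2]-a-b*q[:,1])<2).sum()
        if best is None or n>best[0]:best=(n,a,b)
    n,a,b=best;g=q[abs(q[:,2]-a-b*q[:,1])<2.5];b,a=np.polyfit(g[:,1],g[:,2],1);ph=-atan(b)
    # pale face is 16 below; foot where it meets z=20
    print(cam,"n",n,"phi",round(degrees(ph),1),"foot y",round((20-(a-16/cos(ph)))/b,1));return p,d
E
python3 - <<'E'
from h import *
st();plane("scene");p,d=viewer.camera("wrist")
prof("wrist",d,(-30,-45,30),range(-110,-20,5),25)
E
```

```text
t 22.52 bed tcp [-49.5 -91.1  38.2] yaw rel bed deg -89.96 F bed -0.7 -1.1 -0.4 w 85.1 gf 0.9345928207039833 j [-0.07  0.22 -0.54  0.81  0.   -1.5 ]
scene n 547 phi 30.2 foot y 28.0
x -30 [(-110, 148.5, 151.3, 153.1), (-105, 138.3, 142.9, 146.7), (-100, 132.0, 134.8, 137.1), (-80, 83.3, 84.0, 84.9), (-75, 85.7, 89.0, 92.3), (-70, 93.5, 95.2, 96.6)]
x -45 [(-110, 152.7, 152.8, 153.5), (-100, 130.6, 139.4, 145.5), (-80, 83.2, 83.9, 85.0), (-75, 85.6, 88.5, 91.9), (-70, 93.4, 95.3, 96.4), (-65, 93.2, 94.1, 94.4)]
x 30 [(-80, 82.9, 83.4, 84.7), (-75, 83.7, 85.2, 86.1)]
```

>>> servo_tool([
  [85, -1.5, 0, 0, 0],
  [85, -1.5, 0, 0, 0],
  [85, -1.5, 0, 0, 0],
  [85, -1.5, 0, 0, 0],
  [85, -1.5, 0, 0, 0],
  [85, -1.5, 0, 0, 0],
])

```text
clock: 23.38
eef_pos: [0.3971, -0.0196, 0.0384]
tool_rot: [-0.653, 0.757, -0.0, -0.0]
ft_force: [-0.4, -2.3, -1.6]
grip_width: 0.0849
grasp_force: 1.0
```

```bash
python3 - <<'E'
from h import *
st();plane("scene");p,d=viewer.camera("wrist")
prof("wrist",d,(-30,30),range(-110,-20,5),25)
E
```

```text
t 23.38 bed tcp [-49.4 -81.9  38.4] yaw rel bed deg -89.94 F bed -0.0 -2.4 -1.6 w 84.9 gf 1.0436205379664898 j [-0.05  0.22 -0.54  0.82 -0.   -1.47]
scene n 600 phi 30.8 foot y 36.5
x -30 [(-100, 146.9, 150.8, 153.0), (-95, 137.8, 142.6, 146.2), (-90, 132.1, 134.7, 137.1), (-70, 82.9, 83.9, 84.9), (-65, 86.7, 90.1, 93.1), (-60, 94.2, 95.7, 96.5)]
x 30 [(-70, 82.9, 84.2, 86.1)]
```

>>> servo_tool([
  [85, -1.5, 0, 0, 0],
  [85, -1.5, 0, 0, 0],
  [85, -1.5, 0, 0, 0],
  [85, -1.5, 0, 0, 0],
  [85, -1, 0, 0, 0],
])

```text
clock: 24.1
eef_pos: [0.3982, -0.0129, 0.0385]
tool_rot: [-0.653, 0.758, -0.0, -0.0]
ft_force: [-0.6, -3.1, 0.1]
grip_width: 0.0851
grasp_force: 1.5
```

```bash
python3 - <<'E'
from h import *
st();plane("scene")
E
```

```text
t 24.1 bed tcp [-49.3 -75.   38.5] yaw rel bed deg -89.95 F bed -0.2 -3.2 0.1 w 85.1 gf 1.5388161968439817 j [-0.03  0.22 -0.53  0.82 -0.   -1.45]
scene n 548 phi 29.9 foot y 44.5
```

```bash
python3 - <<'E'
from h import *
for px in((275,340),(280,362),(285,384),(208,402),(232,412),(202,414)):print(px,bed(world("scene",px,z=.004)).round(0))
E
```

```text
(275, 340) [[-165.   87.    4.]]
(280, 362) [[-220.   58.    4.]]
(285, 384) [[-273.   29.    4.]]
(208, 402) [[-142. -235.    4.]]
(232, 412) [[-222. -175.    4.]]
(202, 414) [[-155. -283.    4.]]
```

>>> servo_tool([
  [85, 1.1, 0, 2.2, 0],
  [85, 1.1, 0, 2.3, 0],
  [85, 1, 0, 2.4, 0],
  [85, 1, 0, 2.4, 0],
  [85, 0.9, 0, 2.4, 0],
  [85, 0.8, 0, 2.4, 0],
  [85, 0.8, 0, 2.4, 0],
  [85, 0.8, 0, 2.4, 0],
  [85, 0.8, 0, 2.4, 0],
])

```text
clock: 25.28
eef_pos: [0.3968, -0.0214, 0.0169]
tool_rot: [-0.653, 0.758, -0.0, -0.0]
ft_force: [-0.9, -4.6, -0.3]
grip_width: 0.0852
grasp_force: 2.6
```

```bash
python3 - <<'E'
from h import *
st();plane("scene")
p,d=viewer.camera("wrist");prof("wrist",d,(-30,30),range(-110,-20,5),25)
E
```

```text
t 25.27 bed tcp [-49.5 -83.7  16.9] yaw rel bed deg -89.97 F bed -0.2 -4.6 -0.3 w 85.2 gf 2.625574255362153 j [-0.05  0.25 -0.56  0.75 -0.   -1.48]
scene n 534 phi 19.0 foot y 47.6
x -30 [(-100, 118.0, 124.4, 130.5), (-95, 112.8, 114.5, 116.1), (-90, 109.0, 110.7, 111.9), (-70, 62.5, 66.1, 70.4), (-65, 73.1, 75.4, 76.4), (-60, 73.7, 74.6, 75.1)]
x 30 [(-70, 61.4, 63.5, 65.6), (-40, 65.6, 66.4, 66.9), (-35, 64.5, 65.0, 65.9), (-30, 63.0, 63.6, 64.1), (-25, 61.0, 61.5, 62.3)]
```

>>> servo_tool([
  [85, 0.9, 0, 2.4, 0],
  [85, 0.8, 0, 2.4, 0],
  [85, 0.8, 0, 2.4, 0],
  [85, 0.7, 0, 2.4, 0],
  [85, 0.6, 0, 2.4, 0],
  [85, 0.6, 0, 2.4, 0],
  [85, 0.5, 0, 2.4, 0],
  [85, 0.4, 0, 2.4, 0],
  [85, 0.3, 0, 2.4, 0],
])

```text
clock: 26.5
eef_pos: [0.396, -0.0266, -0.0047]
tool_rot: [-0.653, 0.757, 0.0, -0.0]
ft_force: [-0.3, -3.7, -1.5]
grip_width: 0.0849
grasp_force: 1.9
```

```bash
python3 - <<'E'
from h import *
st();plane("scene")
p,d=viewer.camera("wrist");prof("wrist",d,(-30,30),range(-110,-20,5),15)
E
```

```text
t 26.5 bed tcp [-49.4 -88.9  -4.7] yaw rel bed deg -89.94 F bed 0.3 -3.7 -1.5 w 84.9 gf 1.948807672597468 j [-0.07  0.29 -0.59  0.69 -0.   -1.49]
scene n 503 phi 9.2 foot y 47.8
x -30 [(-110, 107.8, 109.3, 110.9), (-105, 95.9, 102.2, 108.5), (-100, 19.6, 91.9, 94.3), (-95, 18.5, 19.9, 88.5), (-90, 18.6, 19.5, 20.3), (-85, 18.6, 19.5, 20.3), (-80, 18.4, 19.5, 20.1), (-75, 40.9, 48.5, 54.7), (-70, 19.3, 54.6, 55.5), (-65, 18.9, 20.0, 54.5), (-60, 15.5, 17.7, 19.8)]
x 30 [(-105, 15.7, 18.3, 19.8), (-100, 16.6, 19.4, 20.4), (-95, 16.4, 19.4, 20.5), (-90, 17.2, 19.4, 20.3), (-85, 16.3, 19.3, 20.1), (-80, 16.2, 19.1, 20.3), (-75, 18.3, 40.5, 44.3), (-70, 16.2, 19.2, 20.4), (-65, 16.0, 19.5, 20.4), (-45, 46.2, 49.0, 50.7), (-40, 49.3, 50.0, 50.6), (-35, 48.7, 49.2, 49.9), (-30, 47.9, 48.5, 49.2), (-25, 47.0, 47.6, 48.0)]
```

>>> servo_tool([
  [85, 0.3, 0, 2.2, 0],
  [85, 0.2, 0, 2.2, 0],
  [85, 0.2, 0, 2.2, 0],
  [85, 0.2, 0, 2.2, 0],
  [85, 0.1, 0, 2.2, 0],
  [85, 0.1, 0, 2.2, 0],
  [85, 0, 0, 2.2, 0],
  [85, 0, 0, 2, 0],
])

```text
clock: 27.6
eef_pos: [0.3958, -0.0276, -0.0221]
tool_rot: [-0.653, 0.757, 0.0, -0.0]
ft_force: [-0.9, -3.9, -1.1]
grip_width: 0.085
grasp_force: 2.1
```

```bash
python3 - <<'E'
from h import *
st();plane("scene")
p,d=viewer.camera("wrist");prof("wrist",d,(-30,30,-50),range(-110,-20,5),15)
E
```

```text
t 27.6 bed tcp [-49.5 -89.9 -22.1] yaw rel bed deg -89.94 F bed -0.3 -4.0 -1.1 w 85.0 gf 2.0676246285438538 j [-0.07  0.32 -0.61  0.64  0.   -1.49]
scene n 498 phi 0.9 foot y 129.0
x -30 [(-110, 89.4, 91.6, 93.1), (-105, 77.3, 83.0, 88.2), (-100, 19.8, 74.0, 76.7), (-95, 18.5, 19.5, 20.2), (-90, 18.8, 19.5, 20.1), (-85, 18.4, 19.6, 20.2), (-80, 19.0, 19.7, 20.3), (-75, 23.5, 33.4, 38.8), (-70, 37.8, 38.5, 39.3)]
x 30 [(-105, 15.8, 18.4, 20.0), (-100, 16.5, 19.1, 20.3), (-95, 16.5, 19.4, 20.4), (-90, 16.5, 19.2, 20.3), (-85, 15.9, 19.3, 20.3), (-80, 16.9, 19.7, 26.8), (-75, 15.6, 18.6, 22.9), (-50, 32.3, 37.0, 38.0), (-45, 33.0, 37.4, 38.4), (-40, 37.3, 37.9, 38.4), (-35, 37.0, 37.6, 38.2)]
x -50 [(-105, 16.3, 19.0, 20.2), (-100, 69.0, 78.5, 84.8), (-95, 19.1, 19.8, 20.5), (-90, 19.5, 20.2, 21.1), (-85, 19.3, 20.1, 20.8), (-80, 19.1, 19.7, 20.5), (-75, 20.2, 31.7, 38.7), (-70, 38.0, 38.5, 39.1)]
```

>>> servo_tool([
  [85, 0, 0, 1.5, 0],
  [85, 0.2, 0, 1.5, 0],
  [85, 0.3, 0, 0.6, 0],
  [85, 1, 0, 0, 0],
  [85, 3, 0, 0, 0],
  [85, 8, 0, 0, 0],
  [85, 12, 0, 0, 0],
  [85, 14, 0, 0, 0],
  [85, 0, 0, -40, 0],
  [85, 0, 0, -60, 0],
  [85, 0, 0, -60, 0],
  [85, 0, 0, -30, 0],
  [85, -30, 0, 0, 0],
  [85, -30, 0, 0, 0],
  [85, 0, 0, 0, 0],
])

```text
clock: 29.58
eef_pos: [0.3991, -0.006, 0.1645]
tool_rot: [-0.654, 0.757, -0.0, 0.0]
ft_force: [-0.8, -0.3, -0.5]
grip_width: 0.0853
grasp_force: 0.0
```

```bash
python3 - <<'E'
from h import *
st();
for c in("wrist","side","scene"):
    p,d=viewer.camera(c);B=bed(cloud(c,d).reshape(-1,3)).reshape(400,640,3)
    if c=="wrist":save(p,"w5.png")
    m=(d>0)&(abs(B[...,0])<75)&(abs(B[...,1]+20)<90)&(B[...,2]>30)&(B[...,2]<41)
    m=cv2.morphologyEx(m.astype(np.uint8),cv2.MORPH_OPEN,np.ones((3,3)));k,l,s,_=cv2.connectedComponentsWithStats(m);q=B[l==1+np.argmax(s[1:,4])]
    print(c,len(q),cv2.minAreaRect(q[:,:2].astype(np.float32)));A=np.c_[q[:,:2],np.ones(len(q))];print(np.linalg.lstsq(A,q[:,2],rcond=None)[0],np.median(q[:,2]))
    print("percentiles x",np.percentile(q[:,0],[.5,99.5]),"y",np.percentile(q[:,1],[.5,99.5]))
    m=(d>0)&(abs(B[...,0])<60)&(B[...,1]>-60)&(B[...,1]<45)&(B[...,2]>15)&(B[...,2]<60)
    q=B[m]
    if c!="side":
        for y in range(-75,70,12):
            t=B[(d>0)&(abs(B[...,0])<52)&(abs(B[...,1]-y)<3)&(B[...,2]>10)][:,2]
            if len(t):print(y,np.percentile(t,[10,50,90]).round(1),end=";")
E
```

```text
t 29.57 bed tcp [-49.4 -68.1 164.5] yaw rel bed deg -89.83 F bed -0.8 -0.4 -0.5 w 85.3 gf 0.0 j [-0.02  0.07 -0.33  1.17  0.   -1.44]
wrist 9500 ((2.3596420288085938, -15.612869262695312), (126.34312438964844, 110.75235748291016), 89.31710815429688)
[-1.66748300e-03  5.86255525e-03  3.57709876e+01] 35.888328841385814
percentiles x [-52.62889817  56.48889434] y [-78.76979074  46.29154527]
-75 [ 36.3 253.2 268.6];-63 [ 34.8 246.1 254.4];-51 [29.3 34.4 36.3];-39 [35.  35.8 36.7];-27 [35.  35.8 36.7];-15 [29.5 31.2 36.6];-3 [35.1 36.1 37. ];9 [35.5 36.3 37.2];21 [29.9 31.7 36.9];33 [30.4 35.8 37.2];45 [35.7 36.6 37.5];57 [19.2 22.9 28.7];69 [18.8 19.9 39.5];side 754 ((5.655048370361328, -19.3660888671875), (131.0762176513672, 113.53114318847656), 89.50948333740234)
[4.05455381e-03 8.41778924e-03 3.65173571e+01] 36.68524332852476
percentiles x [-50.82469669  60.38740641] y [-82.91735303  44.09349176]
scene 1096 ((3.4862289428710938, -16.626556396484375), (128.80239868164062, 114.18109130859375), 89.2418212890625)
[1.87233375e-03 7.41457799e-03 3.62214565e+01] 36.552109429463826
percentiles x [-53.0185456   57.62120672] y [-78.57272528  47.05657961]
-75 [ 34.9  42.  557.3];-63 [ 31.1 219.6 295.7];-51 [ 31.5 259.4 446.6];-39 [ 36.5 382.2 507.9];-27 [ 36.  499.7 544.6];-15 [30.2 35.  39.5];-3 [35.  37.6 39.4];9 [34.2 36.8 38.8];21 [29.9 34.  38.4];33 [34.4 37.5 39.3];45 [20.9 31.2 38.6];57 [18.6 20.4 25.9];69 [18.4 20.8 37.6];
```

View pics/w5.png

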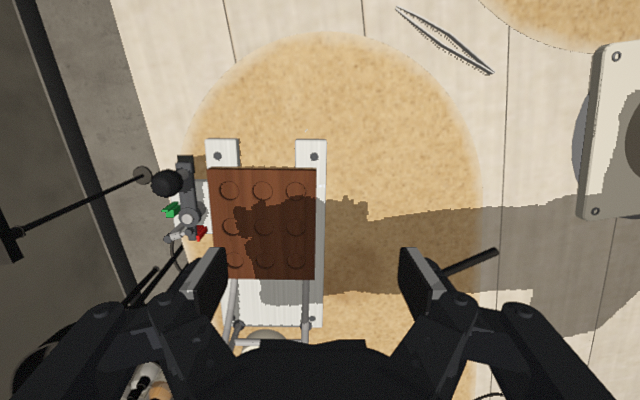

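>>> servo_tool([
  [45, 2.2, -41.6, 0, 0],
  [45, 2.2, -41.6, 0, 0],
  [45, 2.3, -41.6, 0, 0],
  [45, 0, 0, 30, 0],
  [45, 0, 0, 30, 0],
  [45, 0, 0, 0, 0],
  [45, 0, 0, 0, 0],
])

```text
clock: 30.6
eef_pos: [0.522, -0.0322, 0.1054]
tool_rot: [-0.652, 0.758, -0.0, 0.0]
ft_force: [0.1, -0.2, 0.3]
grip_width: 0.0453
grasp_force: 0.0
```

```bash
python3 - <<'E'
from h import *
st();p,d=tips();save(p,"w6.png")
B=bed(cloud("wrist",d).reshape(-1,3));m=(d.ravel()>0)&(B[:,2]>84)&(B[:,2]<98)&(abs(B[:,0]-76)<25)&(abs(B[:,1]+75)<25);q=B[m];print(len(q),q.mean(0),q.min(0),q.max(0))
E
```

```text
t 30.6 bed tcp [ 76.  -75.7 105.4] yaw rel bed deg -90.0 F bed 0.2 -0.2 0.3 w 45.3 gf 0.0 j [-0.06  0.36 -0.13  1.08 -0.   -1.48]
tip -1 zmax -19.3 x -12.9 10.6 y tip -34.0 -21.9
tip 1 zmax -19.4 x -13.3 10.6 y tip 22.7 35.0
932 [ 75.57109406 -78.73079326  90.98100693] [ 64.01366703 -87.86372536  84.05379355] [ 86.9558452  -65.00987929  95.51813443]
```

View pics/w6.png

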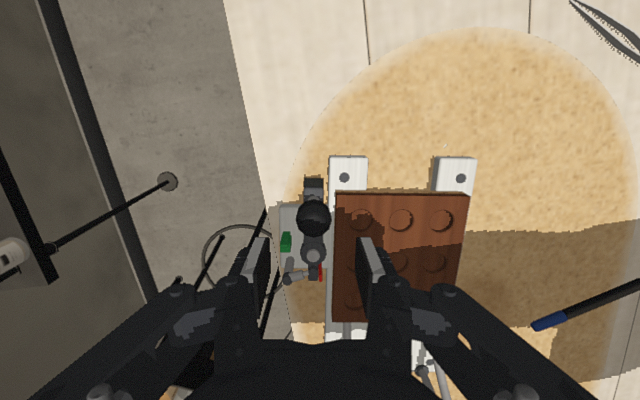

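>>> servo_tool([
  [45, 0.3, 0.4, 26, 0],
  [45, 0, 0, 26, 0],
  [38, 0, 0, 0, 0],
  [30, 0, 0, 0, 0],
  [28, 0, 0, 0, 0],
  [28, -0.5, 6.7, 0, 0.15],
  [28, -0.5, 6.7, 0, 0.15],
  [28, -0.5, 6.7, 0, 0.15],
  [28, -0.5, 6.7, 0, 0.15],
  [28, -0.5, 6.7, 0, 0.15],
])

```text
clock: 31.9
eef_pos: [0.4943, -0.0158, 0.054]
tool_rot: [-0.327, 0.945, -0.001, 0.002]
ft_force: [0.9, -0.1, 1.4]
grip_width: 0.028
grasp_force: 0.6
```

>>> servo_tool([
  [28, -0.5, 6.7, 0, 0.15],
  [28, -0.5, 6.7, 0, 0.15],
  [28, -0.5, 6.7, 0, 0.15],
  [28, -0.5, 6.7, 0, 0.15],
  [28, -0.5, 6.7, 0, 0.15],
  [28, 0, 0, 0, 0],
])

```text
clock: 32.65
eef_pos: [0.4838, 0.0163, 0.0535]
tool_rot: [0.037, 0.999, -0.0, 0.001]
ft_force: [-0.2, 0.1, -0.4]
grip_width: 0.0277
grasp_force: 0.0
```

>>> servo_tool([
  [34, 0, 0, 0, 0],
  [42, 0, 0, 0, 0],
  [45, 0, 0, 0, 0],
  [45, 0, 0, -30, 0],
  [45, 0, 0, -60, 0],
  [45, 0, 0, -60, 0],
  [45, 40, 0, -10, 0],
  [45, 40, 0, 0, 0],
  [45, 0, 0, 0, 0],
])

```text
clock: 33.78
eef_pos: [0.4008, 0.0223, 0.2128]
tool_rot: [0.038, 0.999, 0.0, -0.0]
ft_force: [0.6, -0.6, -0.4]
grip_width: 0.0452
grasp_force: 0.0
```

```bash
python3 - <<'E'
from h import *
st()
p,d=viewer.camera("wrist");p2,d2=viewer.camera("side");p3,d3=viewer.camera("scene")
save(np.vstack([p[:, :],]),"w7.png");save(np.hstack([p2[140:300,230:430].repeat(2,0).repeat(2,1),p3[140:300,200:400].repeat(2,0).repeat(2,1)]),"s7.png")
for c,dd in(("wrist",d),("side",d2)):
    B=bed(cloud(c,dd).reshape(-1,3)).reshape(400,640,3)
    m=(dd>0)&(B[...,2]>80)&(B[...,2]<98)&(B[...,0]>5)&(B[...,0]<110)&(B[...,1]<0)&(B[...,1]>-110);q=B[m];print(c,"knob",len(q),np.median(q,0).round(1) if len(q) else 0)
    m=(dd>0)&(abs(B[...,0])<75)&(abs(B[...,1]+20)<90)&(B[...,2]>30)&(B[...,2]<39)
    m=cv2.morphologyEx(m.astype(np.uint8),cv2.MORPH_OPEN,np.ones((3,3)));k,l,s,_=cv2.connectedComponentsWithStats(m);q=B[l==1+np.argmax(s[1:,4])]
    print(cv2.minAreaRect(q[:,:2].astype(np.float32)),len(q))
E
```

```text
t 33.77 bed tcp [-52.  -39.8 212.8] yaw rel bed deg 184.15 F bed 0.7 -0.5 -0.4 w 45.2 gf 0.0 j [ 0.06  0.05 -0.23  1.29  0.    0.13]
wrist knob 369 [ 29.5 -33.6  91.1]
((5.80078125, -14.161483764648438), (125.46424102783203, 111.03671264648438), 89.39676666259766) 6940
side knob 48 [ 30.5 -42.8  87.9]
((-24.017799377441406, 14.214790344238281), (76.62852478027344, 53.77723693847656), 51.55636215209961) 119
```

View pics/s7.png

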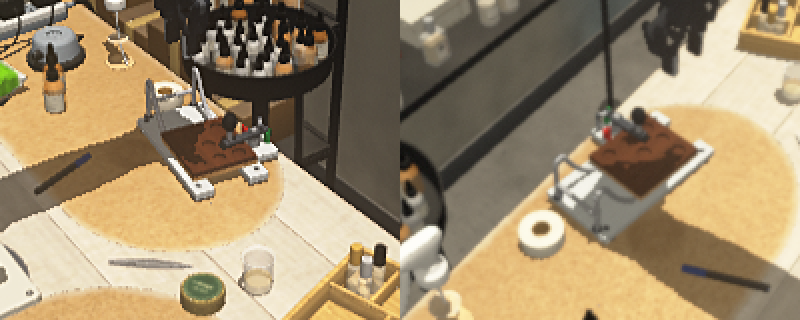

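```bash
python3 - <<'E'
from h import *
st()
for c in("wrist","scene","side"):
    p,d=viewer.camera(c);B=bed(cloud(c,d).reshape(-1,3));ok=d.ravel()>0;x,y,z=B.T
    pl=ok&(z>31)&(z<40);bd=ok&(z>15)&(z<25)
    def edge(m,v,f):return np.percentile(v[m],f).round(1) if m.sum()>15 else None
    for yy in(-60,-45,-20,0,20,35):
        s=(abs(y-yy)<4)&(abs(x)<75);print(c,"y",yy,"bed L",edge(bd&s&(x<0),x,1),"plate L",edge(pl&s,x,1),"plate R",edge(pl&s&(x<66),x,99),"n",(pl&s).sum())
    for xx in(-45,-35,35,45):
        s=(abs(x-xx)<4)&(y>-115)&(y<60);print(c,"x",xx,"bed front",edge(bd&s,y,1),"plate front",edge(pl&s,y,1.5),"plate back",edge(pl&s,y,98.5))
E
```

```text
t 33.92 bed tcp [-48.7 -39.4 212.7] yaw rel bed deg 184.12 F bed -0.3 0.2 -0.2 w 45.3 gf 0.0 j [ 0.06  0.05 -0.23  1.29 -0.    0.13]
wrist y -60 bed L -63.8 plate L -53.4 plate R 55.5 n 356
wrist y -45 bed L -63.5 plate L -53.2 plate R 53.7 n 449
wrist y -20 bed L -63.7 plate L -53.0 plate R 54.8 n 324
wrist y 0 bed L -63.3 plate L -52.5 plate R 56.3 n 573
wrist y 20 bed L -63.5 plate L -52.5 plate R 56.3 n 364
wrist y 35 bed L -63.1 plate L -52.4 plate R 29.8 n 412
wrist x -45 bed front -104.9 plate front -74.9 plate back 46.3
wrist x -35 bed front -104.7 plate front -75.8 plate back 46.8
wrist x 35 bed front -104.8 plate front -76.9 plate back 46.7
wrist x 45 bed front -104.6 plate front -76.6 plate back 22.3
scene y -60 bed L None plate L -51.8 plate R 44.7 n 39
scene y -45 bed L None plate L -52.4 plate R 21.6 n 49
scene y -20 bed L None plate L -52.3 plate R 57.0 n 57
scene y 0 bed L None plate L -51.7 plate R 57.0 n 76
scene y 20 bed L None plate L -51.4 plate R 55.6 n 65
scene y 35 bed L None plate L -50.7 plate R 55.6 n 64
scene x -45 bed front -104.0 plate front -74.1 plate back 46.6
scene x -35 bed front -104.9 plate front -75.8 plate back 46.7
scene x 35 bed front -104.8 plate front -78.4 plate back 46.4
scene x 45 bed front None plate front -76.9 plate back 44.8
side y -60 bed L None plate L -51.0 plate R 58.3 n 31
side y -45 bed L None plate L -50.8 plate R 59.2 n 60
side y -20 bed L None plate L -51.5 plate R 25.1 n 26
side y 0 bed L None plate L -47.9 plate R 54.3 n 37
side y 20 bed L None plate L -48.9 plate R 39.8 n 25
side y 35 bed L None plate L -49.9 plate R 51.7 n 46
side x -45 bed front -110.3 plate front -79.5 plate back 46.4
side x -35 bed front -108.8 plate front -81.6 plate back 48.6
side x 35 bed front -107.1 plate front -81.6 plate back 45.4
side x 45 bed front -109.4 plate front -80.5 plate back 57.0
```

```bash
python3 -c "
from h import *
print(bot.job_done())"
```

```text
the job is handed in; nothing more can be done
None
```

The plate now lies flat on the bed with the nine-seat face up, about 2 mm off home in x and y, 0.6° out of square, and its edge 1.5–2 mm past the rods' foot. The clamp is locked at green, nothing else appeared disturbed in the last pictures, and I handed the job in at about 34 s.

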